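# Line up the paint tins on the display board by size

### The arm

A 6-joint arm with a two-finger parallel gripper is mounted at the origin on the work surface. World frame = base frame: x ahead of the robot, y to its left, z up, the work surface at z = 0. Lengths are in m, angles in rad, forces in N, time in s.
With the tool pointing down it reaches from about 0.275 to 1 m from the base axis. Payload 8.4 kg.
Tool frame: the origin (TCP) lies midway between the tips of the shut fingers; the grasp point (between the pads) lies manip.grasp_offset behind it (manip.grasp_offset is the distance from the TCP to the grasp point, in m); z points along the fingers, y is the direction in which the jaws open and shut (so a half turn about z gives the same grasp; the last joint's range is limited). The gripper opens to 85 mm and grips with 20 to 120 N. Pads are 22 mm wide; open, the fingers measure 114 mm over their backs; the gripper's body (76 mm by 85 mm) begins 54 mm behind the grasp point. The pads swing forward as they close: fully open they stand 13 mm farther back than shut.
Start: joints at [-1.198, 0.353, 1.633, -0, 1.155, -0.002], TCP at [0.229, -0.582, 0.231] pointing down, gripper open.
Joint ranges: [-2.63, 2.63], [-0.92, 2.1], [0.06, 2.66], [-1.3, 4.44], [0, 2.69], [-3.02, 3.02]. Speed limits (rad/s): [2.22, 2.22, 2.79, 3.14, 3.14, 3.14].

### API

Orientations are given as a 3x3 rotation matrix whose columns are the frame's x, y, z axes.
In Python, from bench import manip gives the robot as it stands.
- The arm moves only by the tool servo_tool, never from a script. Its argument "commands" is a list of rows, each an object of numbers: "tx", "ty", "tz": the shift along the tool's x, y, z in m; "spin": the turn about the tool's z in rad; "gripper": the opening, from -1 (shut) to 1 (fully open), so that 0 is half open. In form: [{"tx": .., "ty": .., "tz": .., "spin": .., "gripper": ..}, ...]. A call has 1 to 8 rows; each row shifts and turns the pose as measured when the row begins, along the tool's axes as they then stand; what a row does not reach is not made up. A row lasts 1/8 s, in which the tool goes at most 62.5 mm and 10.7 degrees, less where a joint would pass 70% of its speed; a pose out of reach is approached as far as the arm can. A call with a gripper value outside its range is refused whole. The fingers move at their own pace and stop on an object; "force" is the grip in N (left out, the last holds). Time passes only in rows, so rows that do not move let the fingers close. It gives the time, the measured TCP pose, the force and the opening at its end, in the units of the state.
- manip.state(): the state, without advancing time (a new reading comes with each control period).
- manip.grab_frame(name): name is "scene" or "top" or "wrist"; returns the picture (480x640x3 uint8, red, green, blue); there is no depth.
- manip.camera_info(name): a dict with "fx", "fy", "cx", "cy" (pixels), "k1" (the pictures are not rectified: a ray, as slopes to the right and down, at radius r is drawn at 1 + k1 r^2 times it, then the intrinsics apply), "rvec" (rotation vector, rad) and "tvec" (3), from world to camera coordinates, as OpenCV has them; the wrist camera has in their place "T_tool_cam" (4x4, takes a point from camera to tool coordinates, whose origin is the TCP and whose axes are the flange's). Camera axes: x right, y down, z forward; pixel columns grow to the right and rows downward; lengths in m; the calibration is good to about 2 mm. A picture is of the moment at which its call begins: read the wrist's pose just before it. camera_info takes no time and is no camera call.
- manip.finish_job(): hands the job in, once; it reports no verdict.
The state is a dict: "t": time; "qpos": joint angles; "qvel": joint speeds; "tau": joint torques, N m; "ee_pos": TCP position; "eef_rot": TCP orientation; "wrist_force": force on the tool from outside, world axes, zero at the start; "moment": the same for the moment, N m; "width": opening from 0.0 (shut) to 1.0 (fully open).
Only numpy, scipy, OpenCV 4.12 (cv2) and the standard library are available. Lean on these libraries where they do the work, as an engineer would, in place of code of your own. Each camera call takes 0.05 s, during which the arm holds its last target.

### The job

Set out the four steel paint tins on the counter display board in order of size, one standing upright in the middle of each black pad: the largest on the pad next to the steel end stop, then each next smaller one, so that the smallest stands at the other end of the row, by the colour fan deck. Do not tip any tin over on the way, and leave the white tub of glaze standing where it is.

Things in the scene. Friction and masses are not known exactly. Their poses are not given: they have to be found in the camera images.
- tin_largest: the largest of the four sealed paint tins: bare steel with a plain brown paper label, an upright cylinder 66 mm in diameter and 98 mm tall, flat lid, about 360 g; loose, standing on the table. Origin at the centre of its underside, z up along its axis
- tin_large: the second largest of the four sealed paint tins: bare steel with a plain brown paper label, an upright cylinder 58 mm in diameter and 80 mm tall, flat lid, about 240 g; loose, standing on the table. Origin at the centre of its underside, z up along its axis
- tin_small: the third largest of the four sealed paint tins: bare steel with a plain brown paper label, an upright cylinder 50 mm in diameter and 62 mm tall, flat lid, about 140 g; loose, standing on the table. Origin at the centre of its underside, z up along its axis
- tin_smallest: the smallest of the four sealed paint tins: bare steel with a plain brown paper label, an upright cylinder 40 mm in diameter and 46 mm tall, flat lid, about 70 g; loose, standing on the table. Origin at the centre of its underside, z up along its axis
- pad_a: one of four identical round black non-slip pads, 74 mm in diameter, 2 mm thick, in a straight row 100 mm apart along a fixed wooden display board (130 x 540 mm, 18 mm thick). The letters do not tell the place in the row. Fixed. Origin: centre of the pad's underside, z up; tins stand on its top, 20 mm above the table
- pad_b: one of four identical round black non-slip pads, 74 mm in diameter, 2 mm thick, in a straight row 100 mm apart along a fixed wooden display board (130 x 540 mm, 18 mm thick). The letters do not tell the place in the row. Fixed. Origin: centre of the pad's underside, z up; tins stand on its top, 20 mm above the table
- pad_c: one of four identical round black non-slip pads, 74 mm in diameter, 2 mm thick, in a straight row 100 mm apart along a fixed wooden display board (130 x 540 mm, 18 mm thick). The letters do not tell the place in the row. Fixed. Origin: centre of the pad's underside, z up; tins stand on its top, 20 mm above the table
- pad_d: one of four identical round black non-slip pads, 74 mm in diameter, 2 mm thick, in a straight row 100 mm apart along a fixed wooden display board (130 x 540 mm, 18 mm thick). The letters do not tell the place in the row. Fixed. Origin: centre of the pad's underside, z up; tins stand on its top, 20 mm above the table
- end_stop: plain steel end stop at one end of the row of pads: upright plate 3 mm thick, 100 mm wide across the row, 91 mm tall, on a foot 44 mm long; fixed in line with the row, 85 mm from its nearest pad's centre. At the other end, 85 mm from that pad's centre, lies a colour fan deck (100 x 42 mm, 21 mm high, fixed). Origin: centre of the foot's underside; x across the row, y along it, z up
- tub: squat white plastic tub of glaze with a black screw lid, 66 mm in diameter over the lid, 52 mm tall, about 160 g; loose, standing among the tins, not part of the row. Origin at the centre of its underside, z up

How it is judged:
At the end, for the whole second after the job is handed in: All four tins stand upright (within 0.1 rad), at rest, each on a pad of its own, within 15 mm of its centre; from the steel end stop on: largest, second largest, third largest, smallest (85, 185, 285, 385 mm from the stop, each within 30 mm) ((horizontal distance between tin_largest and pad_a below 0.015 m or horizontal distance between tin_largest and pad_b below 0.015 m or horizontal distance between tin_largest and pad_c below 0.015 m or horizontal distance between tin_largest and pad_d below 0.015 m) and horizontal distance between tin_largest and end_stop between 0.055 and 0.115 m and height (world z) of tin_largest between 0.015 and 0.026 m and angle between each of tin_largest, tin_large, tin_small, tin_smallest's own z axis and vertical below 0.1 rad and linear speed of each of tin_largest, tin_large, tin_small, tin_smallest below 0.01 m/s and angular speed of each of tin_largest, tin_large, tin_small, tin_smallest below 0.1 rad/s and (horizontal distance between tin_large and pad_a below 0.015 m or horizontal distance between tin_large and pad_b below 0.015 m or horizontal distance between tin_large and pad_c below 0.015 m or horizontal distance between tin_large and pad_d below 0.015 m) and horizontal distance between tin_large and end_stop between 0.155 and 0.215 m and height (world z) of tin_large between 0.015 and 0.026 m and (horizontal distance between tin_small and pad_a below 0.015 m or horizontal distance between tin_small and pad_b below 0.015 m or horizontal distance between tin_small and pad_c below 0.015 m or horizontal distance between tin_small and pad_d below 0.015 m) and horizontal distance between tin_small and end_stop between 0.255 and 0.315 m and height (world z) of tin_small between 0.015 and 0.026 m and (horizontal distance between tin_smallest and pad_a below 0.015 m or horizontal distance between tin_smallest and pad_b below 0.015 m or horizontal distance between tin_smallest and pad_c below 0.015 m or horizontal distance between tin_smallest and pad_d below 0.015 m) and horizontal distance between tin_smallest and end_stop between 0.355 and 0.415 m and height (world z) of tin_smallest between 0.015 and 0.026 m); the robot touches nothing.
It fails at once if a tin is tipped over (leans more than 0.7 rad) (angle between any of tin_largest, tin_large, tin_small, tin_smallest's own z axis and vertical above 0.7 rad).
It fails at once if the tub of glaze is pushed more than 30 mm from where it stood, or tipped over (leans more than 0.7 rad) (distance of tub from where it was at the start of the episode above 0.03 m or angle between tub's own z axis and vertical above 0.7 rad).
It also fails if it takes over 102 s, if anything falls off the work surface, if the arm or the gripper's body presses on something with over 40 N, if the wrist force passes 120 N, or if a joint passes its speed limit or range.

## Working session

There is one attempt and no reset: what is moved stays moved. The work goes in short steps, Python scripts to look and compute and a tool call to move; the robot and the scene stay as the last step left them, time stands still between calls to the robot, and variables do not carry over. Pictures are saved under pics/ and viewed, and the job is handed in when it is done.

Besides the shell and the picture viewer there is one more tool, called after "Emit:" in YAML: its name, and indented under it one key for each argument. servo_tool: Moves the arm, as the interface text tells. Its arguments: {"type":"object","properties":{"commands":{"type":"array","items":{"type":"object","properties":{"tx":{"type":"number"},"ty":{"type":"number"},"tz":{"type":"number"},"spin":{"type":"number"},"gripper":{"type":"number"}}}},"force":{"type":"number"}},"required":["commands"]}

```bash
mkdir -p pics; ls
python3 - <<'E'
from bench import manip
import cv2
print(manip.state()); print(manip.grasp_offset)
for n in("scene","top","wrist"):
    print(manip.camera_info(n))
for n in("scene","top"):
    cv2.imwrite(f"pics/{n}0.png",manip.grab_frame(n)[:,:,::-1])
E
```

```text
pics
{'t': 0.0, 'qpos': array([-1.19841882e+00,  3.53670099e-01,  1.63417861e+00, -4.17993666e-05,
        1.15523199e+00, -2.42115581e-03]), 'qvel': array([-0.00188344, -0.00200483,  0.00037069, -0.00285667, -0.00018142,
        0.00167015]), 'tau': array([-4.66034253e-04, -6.05245256e+01, -3.42071700e+01,  2.68097519e-04,
        9.32007737e-03, -6.15870661e-06]), 'ee_pos': array([ 0.22859132, -0.58114318,  0.23052897]), 'eef_rot': array([[ 9.30575150e-01,  3.66100474e-01, -5.77017032e-04],
       [ 3.66100927e-01, -9.30574139e-01,  1.37214629e-03],
       [-3.46137193e-05, -1.48813171e-03, -9.99998892e-01]]), 'wrist_force': array([ 0.18975344, -0.94806374, -0.59569171]), 'moment': array([-0.01710508,  0.00714447,  0.04164563]), 'width': 1.0007103290844852}
0.0187
{'fx': 578.9466798027311, 'fy': 578.9466798027311, 'cx': 325.8033713483104, 'cy': 228.09849483591765, 'k1': -0.0867538086899569, 'rvec': array([ 2.50802021,  0.77326054, -0.22684071]), 'tvec': array([-0.4809695 , -0.22681738,  1.37825245])}
{'fx': 461.0234406381174, 'fy': 461.0234406381174, 'cx': 314.36722795948657, 'cy': 233.2355391755142, 'k1': -0.11597911634264034, 'rvec': array([ 2.14440841, -2.21019799,  0.03225416]), 'tvec': array([0.03162289, 0.54588431, 0.80705936])}
{'fx': 335.87828792788036, 'fy': 335.87828792788036, 'cx': 324.47248327747275, 'cy': 239.81665261936547, 'k1': 0.014508261985861484, 'T_tool_cam': array([[ 1.42130764e-04, -9.49482820e-01, -3.13818983e-01,
         8.06701764e-02],
       [ 9.99999945e-01,  2.29435832e-04, -2.41268467e-04,
         2.47998385e-04],
       [ 3.01081585e-04, -3.13818932e-01,  9.49482800e-01,
        -1.42661481e-01],
       [ 0.00000000e+00,  0.00000000e+00,  0.00000000e+00,
         1.00000000e+00]])}
```

View pics/scene0.png

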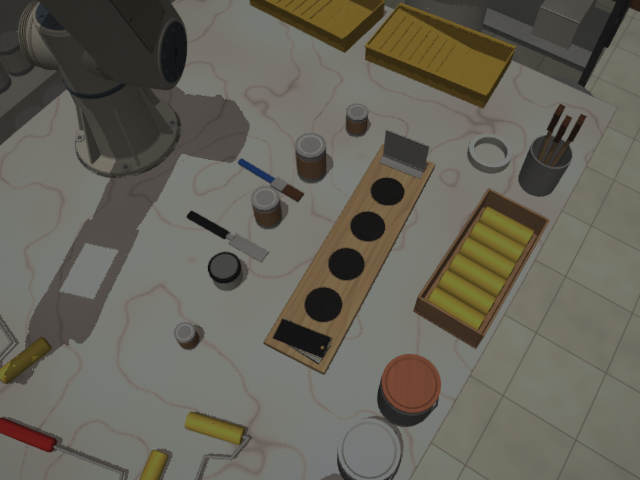

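View pics/top0.png

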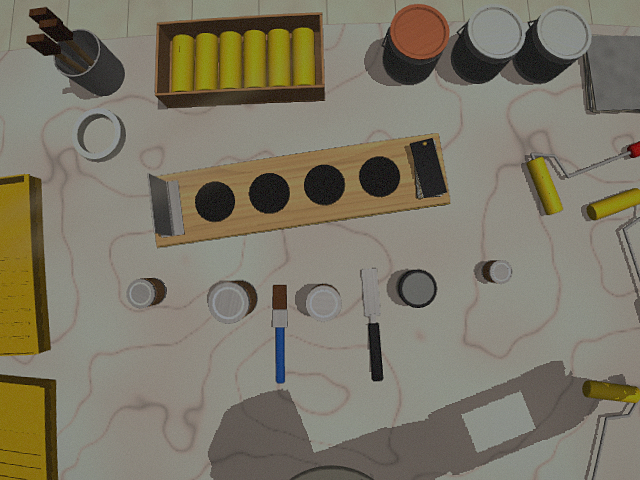

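Top view: pads at (215,201), (269,193), (325,184), (380,176). The end stop is at left (165,207) and the fan deck at right (428,168). Tins are at (142,293), (229,302), (322,301) and (500,271), and the tub is at (417,288). I'll measure these next.

```bash
cat > h.py <<'E'
import numpy as np, cv2
from bench import manip
def cam(n):
    i=manip.camera_info(n)
    K=np.array([[i['fx'],0,i['cx']],[0,i['fy'],i['cy']],[0,0,1]]);D=np.array([i['k1'],0,0,0.])
    if 'rvec' in i:
        R=cv2.Rodrigues(i['rvec'])[0];t=i['tvec'];return K,D,R,t
    s=manip.state();T=np.eye(4);T[:3,:3]=s['eef_rot'];T[:3,3]=s['ee_pos']
    W=np.linalg.inv(T@i['T_tool_cam']);return K,D,W[:3,:3],W[:3,3]
def onplane(c,uv,z):
    K,D,R,t=c
    p=cv2.undistortPoints(np.array(uv,float).reshape(-1,1,2),K,D,criteria=(3,50,1e-10)).reshape(-1,2) if False else cv2.undistortPoints(np.array(uv,float).reshape(-1,1,2),K,D).reshape(-1,2)
    d=np.c_[p,np.ones(len(p))]@R; o=-R.T@t
    return o+d*((z-o[2])/d[:,2])[:,None]
def proj(c,P):
    K,D,R,t=c
    return cv2.projectPoints(np.array(P,float).reshape(-1,3),cv2.Rodrigues(R)[0],t,K,D)[0].reshape(-1,2)
E
python3 - <<'E'
from h import *
im=cv2.imread('pics/top0.png');c=cam('top')
g=cv2.cvtColor(im,cv2.COLOR_BGR2GRAY)
m=(g<50).astype(np.uint8)
n,l,s,ce=cv2.connectedComponentsWithStats(m[150:230,190:405])
for i in range(1,n):
    if s[i,4]>300:
        p=ce[i]+[190,150];print('pad',p,s[i,2:],onplane(c,p,.02)[0])
P=onplane(c,[[165,207],[428,168],[500,271],[142,293],[322,301],[229,302],[417,288]],0.02);print(P)
H=[(142,293),(229,302),(322,301),(500,271),(417,288)]
cr=[cv2.resize(im[v-32:v+32,u-32:u+32],None,fx=4,fy=4,interpolation=2) for u,v in H]
cr.append(cr[0]*0)
cv2.imwrite('pics/cr.png',np.vstack([np.hstack(cr[:3]),np.hstack(cr[3:])]))
E
```

```text
pad [379.06692913 176.27322835] [  41   40 1270] [ 0.64490788 -0.10384193  0.02      ]
pad [323.90637293 184.38945712] [  41   40 1271] [ 0.63341045 -0.0046343   0.02      ]
pad [268.93632075 192.76572327] [  41   40 1272] [0.62169537 0.09447857 0.02      ]
pad [214.63149351 201.27516234] [  40   40 1232] [0.60983934 0.19363533 0.02      ]
[[ 0.60280008  0.2862408   0.02      ]
 [ 0.65739039 -0.19259969  0.02      ]
 [ 0.46859854 -0.31425744  0.02      ]
 [ 0.44727359  0.33173597  0.02      ]
 [ 0.42609115  0.00504993  0.02      ]
 [ 0.42825722  0.17093884  0.02      ]
 [ 0.44382435 -0.1635224   0.02      ]]
```

View pics/cr.png

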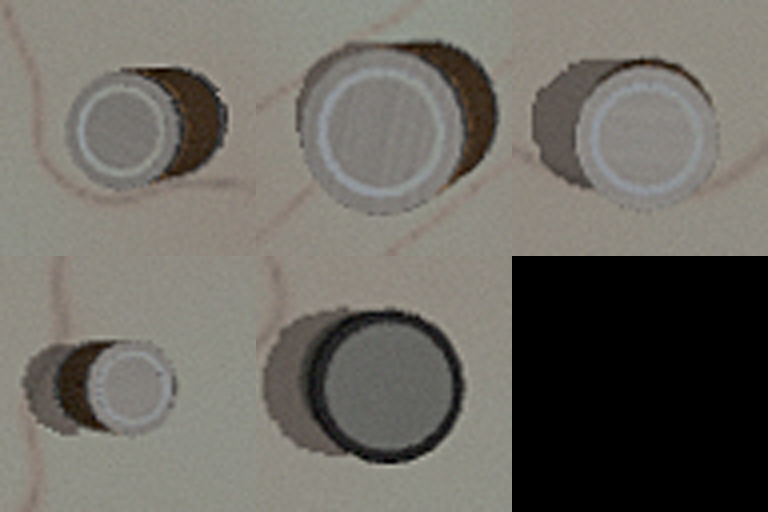

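The crops show the lid discs clearly: three tins in the top row, the smallest tin and the tub below. I'll cast the lid centres onto each lid's height and check the diameters.

Run:
```python
from h import *
c=cam('top');cs=cam('scene')
im=cv2.imread('pics/scene0.png')
for n,u,v,d,z in [('small',140.6,292.9,29,.062),('largest',228.1,302.4,40.75,.098),('large',323.6,302.9,35.5,.08),('smallest',500.6,271.6,22,.046),('tub',417.4,288.1,38.5,.052)]:
    q=onplane(c,[(u,v),(u-d/2,v),(u+d/2,v)],z)
    print(n,q[0].round(4),'dia',np.linalg.norm(q[1]-q[2]).round(4), 'r',np.hypot(*q[0][:2]).round(3))
    p=proj(cs,[q[0]])[0]
    cv2.circle(im,tuple(int(round(x*4)) for x in p),8,(0,0,255),1,shift=2)
cv2.imwrite('pics/chk.png',cv2.resize(im[80:360,150:450],None,fx=2,fy=2))
```

```text
small [0.4501 0.3168 0.062 ] dia 0.0525 r 0.55
largest [0.4343 0.1554 0.098 ] dia 0.0668 r 0.461
large [0.4282 0.0016 0.08  ] dia 0.0581 r 0.428
smallest [ 0.4685 -0.3055  0.046 ] dia 0.0391 r 0.559
tub [ 0.4458 -0.1581  0.052 ] dia 0.0658 r 0.473
```

View pics/chk.png

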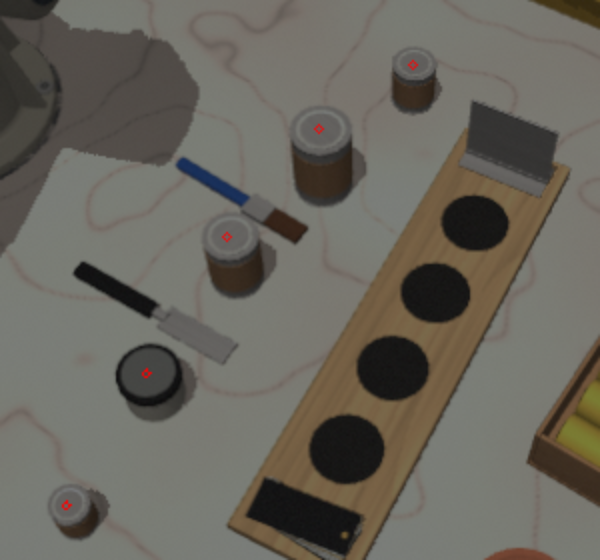

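Measured diameters agree with the sizes given: 52, 67, 58, 39 and 66 mm for the tub. In the scene picture the projected dots land on the lid centres. First I turn the tool so its x is world +y and its y is world +x.

Emit:
servo_tool:
  commands:
    - {"spin":-0.171,"gripper":1}
    - {"spin":-0.171,"gripper":1}
    - {"spin":-0.171,"gripper":1}
    - {"spin":-0.171,"gripper":1}
    - {"spin":-0.171,"gripper":1}
    - {"spin":-0.171,"gripper":1}
    - {"spin":-0.171,"gripper":1}
  force: 40

```text
schema error: expected keys tx, ty, tz, spin, gripper
```

Emit:
servo_tool:
  commands:
    - {"tx":0,"ty":0,"tz":0,"spin":-0.171,"gripper":1}
    - {"tx":0,"ty":0,"tz":0,"spin":-0.171,"gripper":1}
    - {"tx":0,"ty":0,"tz":0,"spin":-0.171,"gripper":1}
    - {"tx":0,"ty":0,"tz":0,"spin":-0.171,"gripper":1}
    - {"tx":0,"ty":0,"tz":0,"spin":-0.171,"gripper":1}
    - {"tx":0,"ty":0,"tz":0,"spin":-0.171,"gripper":1}
    - {"tx":0,"ty":0,"tz":0,"spin":-0.171,"gripper":1}
  force: 40

```text
t: 0.98
ee_pos: [0.2279, -0.5792, 0.2274]
eef_rot: [[-0.039, 0.999, -0.003], [0.999, 0.039, 0.007], [0.007, -0.002, -1.0]]
wrist_force: [0.1, 0.3, 0.8]
width: 1.003
```

Emit:
servo_tool:
  commands:
    - {"tx":0.04,"ty":0.034,"tz":0,"spin":0.039,"gripper":1}
    - {"tx":0.04,"ty":0.034,"tz":0,"spin":0,"gripper":1}
    - {"tx":0.04,"ty":0.034,"tz":0,"spin":0,"gripper":1}
    - {"tx":0.04,"ty":0.034,"tz":0,"spin":0,"gripper":1}
    - {"tx":0.04,"ty":0.034,"tz":0,"spin":0,"gripper":1}
    - {"tx":0.04,"ty":0.034,"tz":0,"spin":0,"gripper":1}
    - {"tx":0.034,"ty":0.034,"tz":0,"spin":0,"gripper":1}

```text
t: 1.85
ee_pos: [0.4676, -0.2971, 0.2265]
eef_rot: [[0.003, 1.0, -0.004], [1.0, -0.003, 0.008], [0.008, -0.005, -1.0]]
wrist_force: [0.2, -0.8, 0.3]
width: 0.999
```

Emit:
servo_tool:
  commands:
    - {"tx":-0.008,"ty":0.001,"tz":0,"spin":0,"gripper":1}
    - {"tx":0,"ty":0,"tz":0.05,"spin":0,"gripper":1}
    - {"tx":0,"ty":0,"tz":0.05,"spin":0,"gripper":1}
    - {"tx":0,"ty":0,"tz":0.05,"spin":0,"gripper":1}
    - {"tx":0,"ty":0,"tz":0.03,"spin":0,"gripper":1}
    - {"tx":0,"ty":0,"tz":0.02,"spin":0,"gripper":1}
    - {"tx":0,"ty":0,"tz":0,"spin":0,"gripper":1}

```text
t: 2.72
ee_pos: [0.4678, -0.3048, 0.0202]
eef_rot: [[-0.0, 1.0, -0.005], [1.0, 0.0, 0.007], [0.008, -0.005, -1.0]]
wrist_force: [0.3, -0.5, -0.2]
width: 1.001
```

Run:
```python
from bench import manip
import cv2
cv2.imwrite("pics/w1.png",manip.grab_frame("wrist")[:,:,::-1])
print(manip.state()['ee_pos'])
```

```text
[ 0.46847332 -0.30524245  0.02110315]
```

View pics/w1.png

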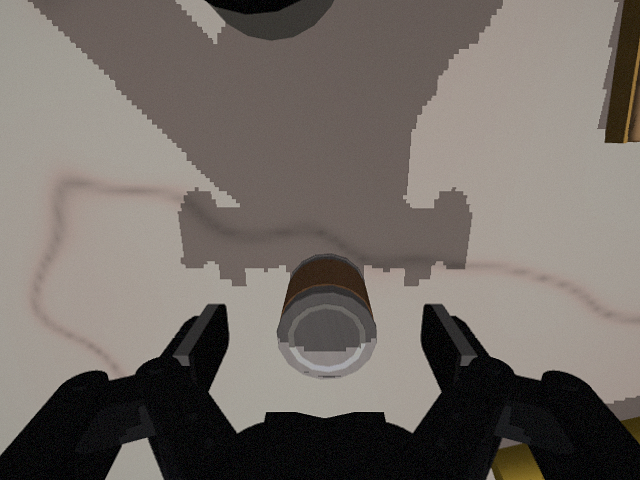

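The wrist picture shows the smallest tin centred between the jaws, lid at about (327,335). Down 10 mm more and close.

Run:
```python
from h import *
c=cam('wrist')
print(onplane(c,[(327,335)],.046), manip.state()['ee_pos'])
```

```text
[[ 0.46971057 -0.30466201  0.046     ]] [ 0.46847332 -0.30524245  0.02110315]
```

Emit:
servo_tool:
  commands:
    - {"tx":0,"ty":0,"tz":0.01,"spin":0,"gripper":1}
    - {"tx":0,"ty":0,"tz":0,"spin":0,"gripper":-0.3}
    - {"tx":0,"ty":0,"tz":0,"spin":0,"gripper":-0.3}
    - {"tx":0,"ty":0,"tz":0,"spin":0,"gripper":-0.3}
    - {"tx":0,"ty":0,"tz":0,"spin":0,"gripper":-0.3}
  force: 30

```text
t: 3.4
ee_pos: [0.4701, -0.3069, 0.0137]
eef_rot: [[-0.0, 1.0, 0.001], [1.0, 0.0, 0.004], [0.004, 0.001, -1.0]]
wrist_force: [-1.0, 0.4, 0.2]
width: 0.46
```

Emit:
servo_tool:
  commands:
    - {"tx":0,"ty":0,"tz":0,"spin":0,"gripper":-1}
    - {"tx":0,"ty":0,"tz":0,"spin":0,"gripper":-1}
    - {"tx":0,"ty":0,"tz":-0.02,"spin":0,"gripper":-1}
    - {"tx":0,"ty":0,"tz":-0.05,"spin":0,"gripper":-1}
    - {"tx":0,"ty":0,"tz":-0.05,"spin":0,"gripper":-1}
    - {"tx":0,"ty":0,"tz":-0.03,"spin":0,"gripper":-1}

```text
t: 4.15
ee_pos: [0.4682, -0.3062, 0.1649]
eef_rot: [[-0.0, 1.0, -0.005], [1.0, 0.0, 0.007], [0.007, -0.005, -1.0]]
wrist_force: [0.5, -1.2, -0.7]
width: 0.457
```

Emit:
servo_tool:
  commands:
    - {"tx":0.04,"ty":0.035,"tz":0,"spin":0,"gripper":-1}
    - {"tx":0.04,"ty":0.035,"tz":0,"spin":0,"gripper":-1}
    - {"tx":0.04,"ty":0.035,"tz":0,"spin":0,"gripper":-1}
    - {"tx":0.04,"ty":0.035,"tz":0,"spin":0,"gripper":-1}
    - {"tx":0.042,"ty":0.037,"tz":0,"spin":0,"gripper":-1}
    - {"tx":0,"ty":0,"tz":0.03,"spin":0,"gripper":-1}
    - {"tx":0,"ty":0,"tz":0.03,"spin":0,"gripper":-1}

```text
t: 5.03
ee_pos: [0.6549, -0.0988, 0.1108]
eef_rot: [[0.001, 1.0, 0.007], [1.0, -0.001, 0.003], [0.003, 0.007, -1.0]]
wrist_force: [0.2, -0.2, -1.3]
width: 0.459
```

Emit:
servo_tool:
  commands:
    - {"tx":-0.005,"ty":-0.01,"tz":0.02,"spin":0,"gripper":-1}
    - {"tx":0,"ty":0,"tz":0.03,"spin":0,"gripper":-1}
    - {"tx":0,"ty":0,"tz":0.012,"spin":0,"gripper":-1}
    - {"tx":0,"ty":0,"tz":0,"spin":0,"gripper":-1}

```text
t: 5.52
ee_pos: [0.6435, -0.1026, 0.0444]
eef_rot: [[-0.0, 1.0, 0.003], [1.0, 0.0, 0.004], [0.004, 0.003, -1.0]]
wrist_force: [-0.1, -0.3, 0.0]
width: 0.462
```

Run:
```python
from h import *
cv2.imwrite("pics/w2.png",manip.grab_frame("wrist")[:,:,::-1])
print(manip.state()['ee_pos'],manip.state()['eef_rot'][:,2])
```

```text
[ 0.64383547 -0.10262785  0.0449663 ] [ 0.00375638  0.00356931 -0.99998657]
```

View pics/w2.png

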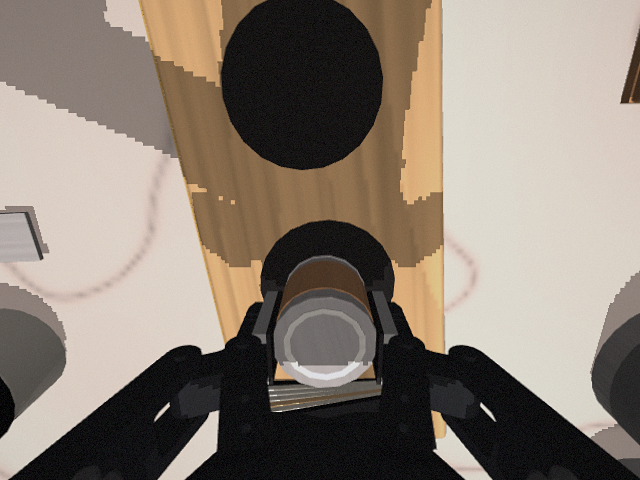

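Tin held upright (lid at (325,343)) over the last pad, next to the fan deck. Lowering it now.

Emit:
servo_tool:
  commands:
    - {"tx":-0.001,"ty":0.001,"tz":0.007,"spin":0,"gripper":-1}
    - {"tx":0,"ty":0,"tz":0.003,"spin":0,"gripper":-1}
    - {"tx":0,"ty":0,"tz":0,"spin":0,"gripper":-1}

```text
t: 5.95
ee_pos: [0.6467, -0.104, 0.0368]
eef_rot: [[-0.0, 1.0, 0.008], [1.0, 0.0, 0.003], [0.003, 0.008, -1.0]]
wrist_force: [0.2, -0.1, -0.4]
width: 0.461
```

Emit:
servo_tool:
  commands:
    - {"tx":0,"ty":-0.002,"tz":0.002,"spin":0,"gripper":-1}
    - {"tx":0,"ty":0,"tz":0.001,"spin":0,"gripper":-1}

```text
t: 6.2
ee_pos: [0.645, -0.104, 0.0342]
eef_rot: [[-0.0, 1.0, 0.008], [1.0, 0.0, 0.003], [0.003, 0.008, -1.0]]
wrist_force: [-0.3, 0.0, -1.1]
width: 0.459
```

Emit:
servo_tool:
  commands:
    - {"tx":0,"ty":0,"tz":0.001,"spin":0,"gripper":-1}
    - {"tx":0,"ty":0,"tz":0,"spin":0,"gripper":-1}

```text
t: 6.45
ee_pos: [0.645, -0.104, 0.0334]
eef_rot: [[-0.0, 1.0, 0.009], [1.0, 0.0, 0.003], [0.003, 0.009, -1.0]]
wrist_force: [-1.4, -0.9, 0.6]
width: 0.459
```

Touching. Release and rise.

Emit:
servo_tool:
  commands:
    - {"tx":0,"ty":0,"tz":0,"spin":0,"gripper":1}
    - {"tx":0,"ty":0,"tz":0,"spin":0,"gripper":1}
    - {"tx":0,"ty":0,"tz":0,"spin":0,"gripper":1}
    - {"tx":0,"ty":0,"tz":0,"spin":0,"gripper":1}
    - {"tx":0,"ty":0,"tz":-0.05,"spin":0,"gripper":1}
    - {"tx":0,"ty":0,"tz":-0.06,"spin":0,"gripper":1}
    - {"tx":0,"ty":0,"tz":-0.06,"spin":0,"gripper":1}

```text
t: 7.32
ee_pos: [0.6404, -0.104, 0.2017]
eef_rot: [[-0.0, 1.0, -0.002], [1.0, 0.0, 0.005], [0.005, -0.002, -1.0]]
wrist_force: [1.4, 0.2, 0.1]
width: 0.999
```

Run:
```python
from h import *
cv2.imwrite("pics/w3.png",manip.grab_frame("wrist")[:,:,::-1])
print(manip.state()['ee_pos'],manip.state()['width'])
```

```text
[ 0.64441511 -0.10466829  0.21085424] 1.0003656258332252
```

View pics/w3.png

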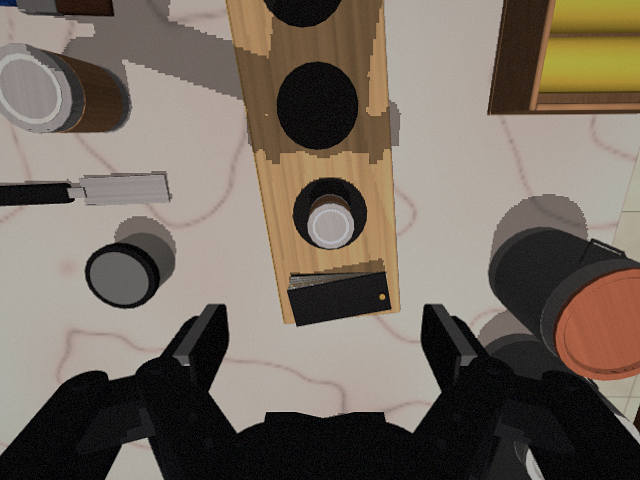

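The smallest tin stands on its pad, lid at (330,226), with the pad ring even around it. Next is tin_large at (0.428, 0.002).

Emit:
servo_tool:
  commands:
    - {"tx":0.02,"ty":-0.04,"tz":0,"spin":0,"gripper":1}
    - {"tx":0.02,"ty":-0.04,"tz":0,"spin":0,"gripper":1}
    - {"tx":0.02,"ty":-0.04,"tz":0,"spin":0,"gripper":1}
    - {"tx":0.02,"ty":-0.04,"tz":0,"spin":0,"gripper":1}
    - {"tx":0.02,"ty":-0.04,"tz":0,"spin":0,"gripper":1}
    - {"tx":0.006,"ty":-0.016,"tz":0,"spin":0,"gripper":1}
    - {"tx":0,"ty":0,"tz":0,"spin":0,"gripper":1}

```text
t: 8.25
ee_pos: [0.425, 0.0034, 0.2107]
eef_rot: [[0.0, 1.0, 0.019], [1.0, -0.0, 0.002], [0.002, 0.019, -1.0]]
wrist_force: [0.2, 0.0, 0.1]
width: 1.002
```

Emit:
servo_tool:
  commands:
    - {"tx":-0.002,"ty":0.003,"tz":0,"spin":0,"gripper":1}
    - {"tx":0,"ty":0,"tz":0.05,"spin":0,"gripper":1}
    - {"tx":0,"ty":0,"tz":0.04,"spin":0,"gripper":1}
    - {"tx":0,"ty":0,"tz":0,"spin":0,"gripper":1}

```text
t: 8.75
ee_pos: [0.4381, -0.0005, 0.1202]
eef_rot: [[0.002, 1.0, 0.027], [1.0, -0.002, 0.001], [0.001, 0.027, -1.0]]
wrist_force: [-0.0, -0.9, 0.5]
width: 1.002
```

```bash
cat > w.py <<'E'
from h import *
import sys
c=cam('wrist')
im=manip.grab_frame("wrist")[:,:,::-1].copy()
s=manip.state();p=s['ee_pos'];print(p,s['eef_rot'][:,2])
z=float(sys.argv[2])
q=proj(c,[[p[0],p[1],z]])[0];print(q)
cv2.circle(im,tuple(int(round(x)) for x in q),4,(0,0,255),1)
cv2.imwrite(sys.argv[1],im)
E
python3 w.py pics/w4.png .08
```

```text
[ 0.4391178  -0.00053468  0.12158502] [ 2.94910705e-02  9.42927940e-04 -9.99564599e-01]
[324.22509888 272.00534164]
```

View pics/w4.png

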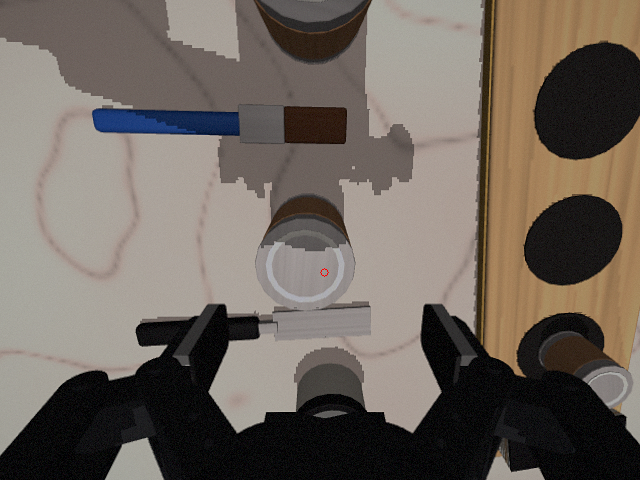

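Lid centre at (306,269); the tool axis hits at (324,272), so the tool must go about 10 mm toward −x before descending.

Emit:
servo_tool:
  commands:
    - {"tx":0.001,"ty":-0.01,"tz":0,"spin":0,"gripper":1}
    - {"tx":0,"ty":0,"tz":0.03,"spin":0,"gripper":1}
    - {"tx":0,"ty":0,"tz":0,"spin":0,"gripper":1}

```text
t: 9.18
ee_pos: [0.4326, 0.0001, 0.095]
eef_rot: [[0.002, 0.999, 0.036], [1.0, -0.002, 0.001], [0.001, 0.036, -0.999]]
wrist_force: [-0.8, 0.2, -0.3]
width: 1.003
```

Emit:
servo_tool:
  commands:
    - {"tx":0,"ty":0,"tz":-0.06,"spin":0,"gripper":1}
    - {"tx":0,"ty":0,"tz":-0.06,"spin":0,"gripper":1}

```text
t: 9.43
ee_pos: [0.4259, 0.0, 0.2171]
eef_rot: [[0.002, 1.0, 0.029], [1.0, -0.002, 0.001], [0.001, 0.029, -1.0]]
wrist_force: [1.5, -0.4, 0.3]
width: 0.999
```

Emit:
servo_tool:
  commands:
    - {"tx":0,"ty":0,"tz":0,"spin":0,"gripper":1}
    - {"tx":0,"ty":0,"tz":0,"spin":0,"gripper":1}
    - {"tx":0,"ty":0,"tz":0,"spin":0,"gripper":1}
    - {"tx":0,"ty":0,"tz":0,"spin":0,"gripper":1}

```text
t: 9.93
ee_pos: [0.4276, 0.0, 0.2238]
eef_rot: [[0.002, 0.999, 0.039], [1.0, -0.002, 0.001], [0.001, 0.039, -0.999]]
wrist_force: [0.8, 0.0, 0.0]
width: 0.997
```

Emit:
servo_tool:
  commands:
    - {"tx":0,"ty":0,"tz":0.015,"spin":0,"gripper":1}
    - {"tx":0,"ty":0,"tz":0.015,"spin":0,"gripper":1}
    - {"tx":0,"ty":0,"tz":0.015,"spin":0,"gripper":1}
    - {"tx":0,"ty":0,"tz":0.015,"spin":0,"gripper":1}

```text
t: 10.42
ee_pos: [0.4281, 0.0001, 0.1576]
eef_rot: [[0.002, 0.999, 0.034], [1.0, -0.002, 0.001], [0.001, 0.034, -0.999]]
wrist_force: [0.2, 0.6, -0.6]
width: 1.007
```

Emit:
servo_tool:
  commands:
    - {"tx":0,"ty":0,"tz":0.018,"spin":0,"gripper":1}
    - {"tx":0,"ty":0,"tz":0.018,"spin":0,"gripper":1}
    - {"tx":0,"ty":0,"tz":0.018,"spin":0,"gripper":1}
    - {"tx":0,"ty":0,"tz":0.018,"spin":0,"gripper":1}
    - {"tx":0,"ty":0,"tz":0.018,"spin":0,"gripper":1}
    - {"tx":0,"ty":0,"tz":0.015,"spin":0,"gripper":1}
    - {"tx":0,"ty":0,"tz":0.01,"spin":0,"gripper":1}
    - {"tx":0,"ty":0,"tz":0.005,"spin":0,"gripper":1}

```text
t: 11.42
ee_pos: [0.423, 0.0002, 0.0223]
eef_rot: [[0.002, 1.0, 0.016], [1.0, -0.002, 0.001], [0.001, 0.016, -1.0]]
wrist_force: [0.5, 0.3, 0.4]
width: 1.002
```

Emit:
servo_tool:
  commands:
    - {"tx":0,"ty":0.005,"tz":-0.003,"spin":0,"gripper":1}
    - {"tx":0,"ty":0,"tz":0,"spin":0,"gripper":-1}
    - {"tx":0,"ty":0,"tz":0,"spin":0,"gripper":-1}
    - {"tx":0,"ty":0,"tz":0,"spin":0,"gripper":-1}
    - {"tx":0,"ty":0,"tz":0,"spin":0,"gripper":-1}
    - {"tx":0,"ty":0,"tz":0,"spin":0,"gripper":-1}
  force: 40

```text
t: 12.18
ee_pos: [0.4284, 0.0002, 0.0266]
eef_rot: [[0.002, 1.0, 0.016], [1.0, -0.002, 0.001], [0.001, 0.016, -1.0]]
wrist_force: [0.4, 0.6, -2.6]
width: 0.672
```

Emit:
servo_tool:
  commands:
    - {"tx":0,"ty":0,"tz":-0.015,"spin":0,"gripper":-1}
    - {"tx":0,"ty":0,"tz":-0.03,"spin":0,"gripper":-1}
    - {"tx":0,"ty":0,"tz":-0.03,"spin":0,"gripper":-1}
    - {"tx":0,"ty":0,"tz":-0.02,"spin":0,"gripper":-1}
    - {"tx":0.01,"ty":0.02,"tz":0,"spin":0,"gripper":-1}
    - {"tx":0.015,"ty":0.03,"tz":0,"spin":0,"gripper":-1}
    - {"tx":0.015,"ty":0.03,"tz":0,"spin":0,"gripper":-1}
    - {"tx":0.015,"ty":0.03,"tz":0,"spin":0,"gripper":-1}

```text
t: 13.18
ee_pos: [0.5364, 0.0554, 0.1256]
eef_rot: [[0.004, 1.0, 0.013], [1.0, -0.004, 0.001], [0.001, 0.013, -1.0]]
wrist_force: [0.0, -0.0, -2.1]
width: 0.671
```

Emit:
servo_tool:
  commands:
    - {"tx":0.013,"ty":0.03,"tz":0,"spin":0,"gripper":-1}
    - {"tx":0.012,"ty":0.025,"tz":0,"spin":0,"gripper":-1}
    - {"tx":0.008,"ty":0.016,"tz":0,"spin":0,"gripper":-1}
    - {"tx":0.004,"ty":0.008,"tz":0.01,"spin":0,"gripper":-1}
    - {"tx":0,"ty":0,"tz":0.02,"spin":0,"gripper":-1}
    - {"tx":0,"ty":0,"tz":0.015,"spin":0,"gripper":-1}
    - {"tx":0,"ty":0,"tz":0.01,"spin":0,"gripper":-1}
    - {"tx":0,"ty":0,"tz":0.004,"spin":0,"gripper":-1}

```text
t: 14.18
ee_pos: [0.6178, 0.0939, 0.0621]
eef_rot: [[0.003, 1.0, 0.01], [1.0, -0.003, -0.0], [0.0, 0.01, -1.0]]
wrist_force: [0.5, -0.0, -2.1]
width: 0.672
```

```bash
python3 w.py pics/w5.png .1
```

```text
[0.6176927  0.09388587 0.06180697] [ 9.54485338e-03 -5.99223303e-05 -9.99954445e-01]
[324.7412187  357.36905149]
```

View pics/w5.png

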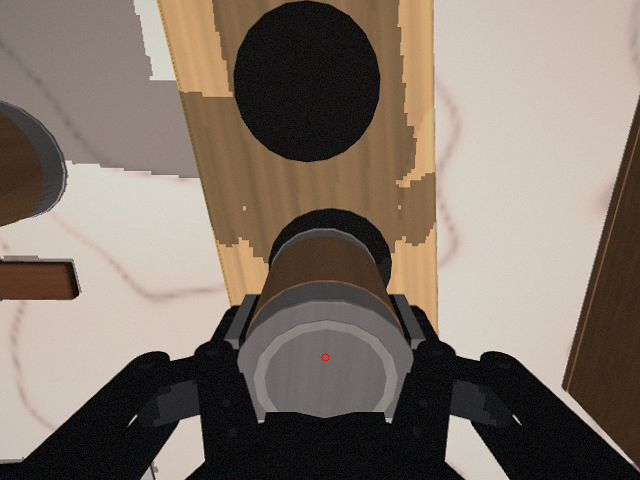

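The tin is over the second pad (pad spans columns 268–392, tin centre at 324), so I shift about 4 mm in +x, lower and release.

Emit:
servo_tool:
  commands:
    - {"tx":0.001,"ty":0.004,"tz":0.006,"spin":0,"gripper":-1}
    - {"tx":0,"ty":0,"tz":0.004,"spin":0,"gripper":-1}
    - {"tx":0,"ty":0,"tz":0.002,"spin":0,"gripper":-1}
    - {"tx":0,"ty":0,"tz":0,"spin":0,"gripper":-1}

```text
t: 14.72
ee_pos: [0.6231, 0.095, 0.0503]
eef_rot: [[0.003, 1.0, 0.012], [1.0, -0.003, 0.0], [0.0, 0.012, -1.0]]
wrist_force: [-0.4, -0.8, -1.9]
width: 0.67
```

Emit:
servo_tool:
  commands:
    - {"tx":0,"ty":0,"tz":0.002,"spin":0,"gripper":-1}
    - {"tx":0,"ty":0,"tz":0.001,"spin":0,"gripper":-1}
    - {"tx":0,"ty":0,"tz":0.001,"spin":0,"gripper":-1}
    - {"tx":0,"ty":0,"tz":0,"spin":0,"gripper":-1}

```text
t: 15.22
ee_pos: [0.6233, 0.0951, 0.0464]
eef_rot: [[0.003, 1.0, 0.012], [1.0, -0.003, 0.0], [0.0, 0.012, -1.0]]
wrist_force: [0.9, -0.8, -2.4]
width: 0.674
```

Emit:
servo_tool:
  commands:
    - {"tx":0,"ty":0,"tz":0.001,"spin":0,"gripper":-1}
    - {"tx":0,"ty":0,"tz":0,"spin":0,"gripper":-1}

```text
t: 15.48
ee_pos: [0.6236, 0.0951, 0.0461]
eef_rot: [[0.003, 1.0, 0.013], [1.0, -0.003, 0.0], [0.0, 0.013, -1.0]]
wrist_force: [-0.3, -0.4, -1.4]
width: 0.669
```

Contact is starting. Release and rise.

Emit:
servo_tool:
  commands:
    - {"tx":0,"ty":0,"tz":0,"spin":0,"gripper":1}
    - {"tx":0,"ty":0,"tz":0,"spin":0,"gripper":1}
    - {"tx":0,"ty":0,"tz":0,"spin":0,"gripper":1}
    - {"tx":0,"ty":0,"tz":-0.03,"spin":0,"gripper":1}
    - {"tx":0,"ty":0,"tz":-0.05,"spin":0,"gripper":1}
    - {"tx":0,"ty":0,"tz":-0.05,"spin":0,"gripper":1}
    - {"tx":0,"ty":0,"tz":-0.03,"spin":0,"gripper":1}
    - {"tx":0,"ty":0,"tz":-0.01,"spin":0,"gripper":1}

```text
t: 16.48
ee_pos: [0.621, 0.095, 0.2201]
eef_rot: [[0.003, 1.0, 0.011], [1.0, -0.003, 0.0], [0.0, 0.011, -1.0]]
wrist_force: [-0.3, 0.9, -0.3]
width: 1.0
```

```bash
python3 w.py pics/w6.png .1
```

```text
[0.62123259 0.09499457 0.22052316] [ 1.18171077e-02  2.73614270e-04 -9.99930138e-01]
[322.86828746 232.44773949]
```

View pics/w6.png

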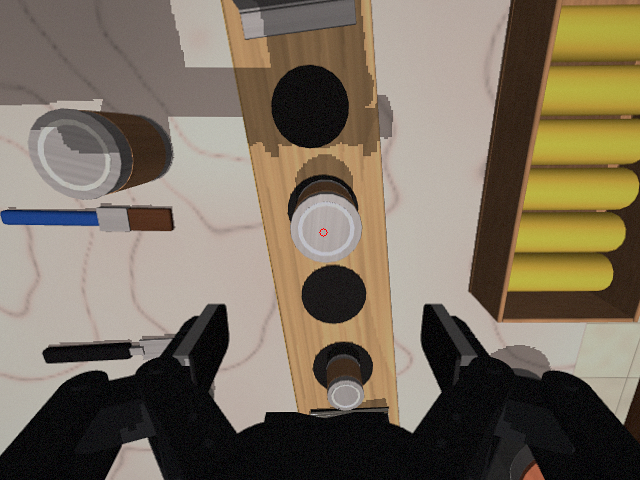

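tin_large stands in the middle of the second pad, lid at (326,228). Now for the largest, at (0.434, 0.155).

Emit:
servo_tool:
  commands:
    - {"tx":0.01,"ty":-0.02,"tz":0,"spin":0,"gripper":1}
    - {"tx":0.01,"ty":-0.035,"tz":0,"spin":0,"gripper":1}
    - {"tx":0.01,"ty":-0.04,"tz":0,"spin":0,"gripper":1}
    - {"tx":0.01,"ty":-0.04,"tz":0,"spin":0,"gripper":1}
    - {"tx":0.01,"ty":-0.025,"tz":0,"spin":0,"gripper":1}
    - {"tx":0.008,"ty":-0.015,"tz":0,"spin":0,"gripper":1}
    - {"tx":0.003,"ty":-0.006,"tz":0,"spin":0,"gripper":1}
    - {"tx":0,"ty":0,"tz":0,"spin":0,"gripper":1}

```text
t: 17.52
ee_pos: [0.4317, 0.1569, 0.2089]
eef_rot: [[0.003, 1.0, 0.0], [1.0, -0.003, -0.003], [-0.003, 0.0, -1.0]]
wrist_force: [-0.0, 0.1, 0.5]
width: 0.999
```

```bash
python3 w.py pics/w7.png .098
```

```text
[0.4319787  0.15675279 0.20896901] [ 1.73638915e-04 -3.17391597e-03 -9.99994948e-01]
[324.66803811 235.50569031]
```

View pics/w7.png

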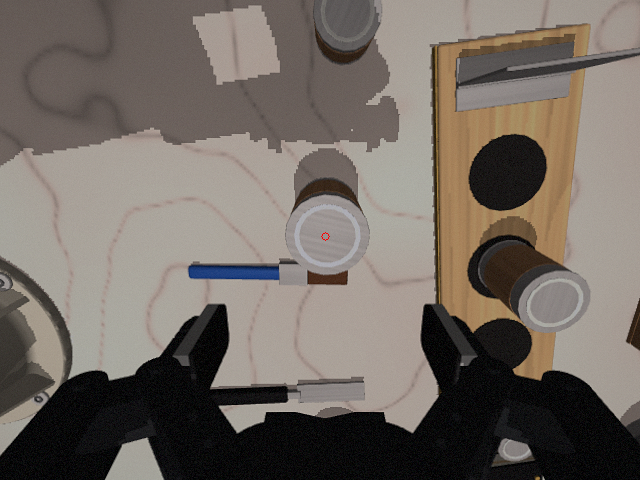

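The tool axis (325,236) falls on the largest tin's lid centre (327,235). Descending.

Emit:
servo_tool:
  commands:
    - {"tx":0,"ty":0.002,"tz":0.015,"spin":0,"gripper":1}
    - {"tx":0,"ty":0,"tz":0.02,"spin":0,"gripper":1}
    - {"tx":0,"ty":0,"tz":0.02,"spin":0,"gripper":1}
    - {"tx":0,"ty":0,"tz":0.02,"spin":0,"gripper":1}
    - {"tx":0,"ty":0,"tz":0.01,"spin":0,"gripper":1}
    - {"tx":0,"ty":0,"tz":0.005,"spin":0,"gripper":1}

```text
t: 18.32
ee_pos: [0.4376, 0.1552, 0.1126]
eef_rot: [[0.006, 1.0, 0.001], [1.0, -0.006, -0.003], [-0.003, 0.001, -1.0]]
wrist_force: [-0.9, -0.5, -0.3]
width: 1.002
```

Emit:
servo_tool:
  commands:
    - {"tx":0,"ty":-0.003,"tz":0.003,"spin":0,"gripper":1}
    - {"tx":0,"ty":0,"tz":0.012,"spin":0,"gripper":1}
    - {"tx":0,"ty":0,"tz":0.015,"spin":0,"gripper":1}
    - {"tx":0,"ty":0,"tz":0.015,"spin":0,"gripper":1}
    - {"tx":0,"ty":0,"tz":0.01,"spin":0,"gripper":1}
    - {"tx":0,"ty":0,"tz":0.006,"spin":0,"gripper":1}
    - {"tx":0,"ty":0,"tz":0.002,"spin":0,"gripper":1}

```text
t: 19.2
ee_pos: [0.4355, 0.1553, 0.046]
eef_rot: [[0.006, 1.0, 0.003], [1.0, -0.006, -0.003], [-0.003, 0.003, -1.0]]
wrist_force: [-0.2, 0.7, -0.7]
width: 0.999
```

Emit:
servo_tool:
  commands:
    - {"tx":0,"ty":0,"tz":0,"spin":0,"gripper":-1}
    - {"tx":0,"ty":0,"tz":0,"spin":0,"gripper":-1}
    - {"tx":0,"ty":0,"tz":0,"spin":0,"gripper":-1}
    - {"tx":0,"ty":0,"tz":0,"spin":0,"gripper":-1}
    - {"tx":0,"ty":0,"tz":0,"spin":0,"gripper":-1}
  force: 50

```text
t: 19.82
ee_pos: [0.4354, 0.1553, 0.0464]
eef_rot: [[0.006, 1.0, 0.003], [1.0, -0.006, -0.003], [-0.003, 0.003, -1.0]]
wrist_force: [-0.4, -0.1, -2.8]
width: 0.759
```

Emit:
servo_tool:
  commands:
    - {"tx":0,"ty":0,"tz":-0.012,"spin":0,"gripper":-1}
    - {"tx":0,"ty":0,"tz":-0.025,"spin":0,"gripper":-1}
    - {"tx":0,"ty":0,"tz":-0.025,"spin":0,"gripper":-1}
    - {"tx":0,"ty":0,"tz":-0.012,"spin":0,"gripper":-1}
    - {"tx":0.005,"ty":0.02,"tz":0,"spin":0,"gripper":-1}
    - {"tx":0.007,"ty":0.03,"tz":0,"spin":0,"gripper":-1}
    - {"tx":0.007,"ty":0.03,"tz":0,"spin":0,"gripper":-1}
    - {"tx":0.007,"ty":0.03,"tz":0,"spin":0,"gripper":-1}

```text
t: 20.82
ee_pos: [0.5455, 0.1807, 0.1256]
eef_rot: [[0.006, 1.0, 0.002], [1.0, -0.006, -0.003], [-0.003, 0.002, -1.0]]
wrist_force: [0.1, 0.8, -3.4]
width: 0.765
```

Emit:
servo_tool:
  commands:
    - {"tx":0.005,"ty":0.025,"tz":0,"spin":0,"gripper":-1}
    - {"tx":0.005,"ty":0.02,"tz":0,"spin":0,"gripper":-1}
    - {"tx":0.002,"ty":0.008,"tz":0.005,"spin":0,"gripper":-1}
    - {"tx":0,"ty":0.002,"tz":0.012,"spin":0,"gripper":-1}
    - {"tx":0,"ty":0,"tz":0.012,"spin":0,"gripper":-1}
    - {"tx":0,"ty":0,"tz":0.008,"spin":0,"gripper":-1}
    - {"tx":0,"ty":0,"tz":0.003,"spin":0,"gripper":-1}

```text
t: 21.7
ee_pos: [0.6002, 0.1918, 0.0812]
eef_rot: [[0.006, 1.0, -0.003], [1.0, -0.006, -0.005], [-0.005, -0.003, -1.0]]
wrist_force: [0.5, -0.9, -3.3]
width: 0.764
```

```bash
python3 w.py pics/w8.png .13
```

```text
[0.60000071 0.19175614 0.08095708] [-0.0029891  -0.00469045 -0.99998453]
[323.28734955 378.81902216]
```

View pics/w8.png

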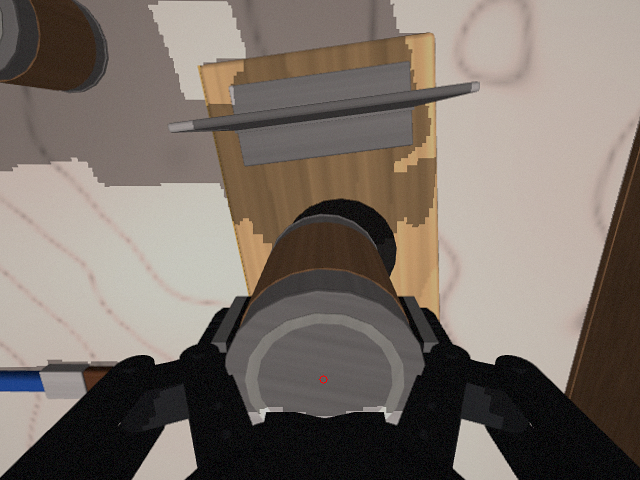

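The tin needs about 10 mm more in +x (pad at ~340 in columns, tin at 325), then it can go down.

Emit:
servo_tool:
  commands:
    - {"tx":0.001,"ty":0.005,"tz":0,"spin":0,"gripper":-1}
    - {"tx":0.001,"ty":0.005,"tz":0.003,"spin":0,"gripper":-1}
    - {"tx":0,"ty":0,"tz":0.004,"spin":0,"gripper":-1}
    - {"tx":0,"ty":0,"tz":0.003,"spin":0,"gripper":-1}
    - {"tx":0,"ty":0,"tz":0.001,"spin":0,"gripper":-1}
    - {"tx":0,"ty":0,"tz":0,"spin":0,"gripper":-1}

```text
t: 22.5
ee_pos: [0.6114, 0.194, 0.0701]
eef_rot: [[0.006, 1.0, -0.001], [1.0, -0.006, -0.004], [-0.004, -0.001, -1.0]]
wrist_force: [0.1, -0.0, -3.6]
width: 0.76
```

Emit:
servo_tool:
  commands:
    - {"tx":0,"ty":-0.001,"tz":0.002,"spin":0,"gripper":-1}
    - {"tx":0,"ty":0,"tz":0.001,"spin":0,"gripper":-1}
    - {"tx":0,"ty":0,"tz":0.001,"spin":0,"gripper":-1}
    - {"tx":0,"ty":0,"tz":0,"spin":0,"gripper":-1}

```text
t: 23.0
ee_pos: [0.6104, 0.1941, 0.0664]
eef_rot: [[0.006, 1.0, -0.001], [1.0, -0.006, -0.004], [-0.004, -0.001, -1.0]]
wrist_force: [-0.2, -0.1, -3.1]
width: 0.759
```

Emit:
servo_tool:
  commands:
    - {"tx":0,"ty":0,"tz":0.001,"spin":0,"gripper":-1}
    - {"tx":0,"ty":0,"tz":0,"spin":0,"gripper":-1}

```text
t: 23.25
ee_pos: [0.6106, 0.1941, 0.0665]
eef_rot: [[0.006, 1.0, -0.0], [1.0, -0.006, -0.004], [-0.004, -0.0, -1.0]]
wrist_force: [-0.6, 1.3, -3.2]
width: 0.759
```

Emit:
servo_tool:
  commands:
    - {"tx":0,"ty":0,"tz":0.0015,"spin":0,"gripper":-1}

```text
t: 23.38
ee_pos: [0.6107, 0.1942, 0.0662]
eef_rot: [[0.006, 1.0, -0.0], [1.0, -0.006, -0.004], [-0.004, -0.0, -1.0]]
wrist_force: [-8.6, -2.6, 21.9]
width: 0.769
```

In firm contact. Release and rise.

Emit:
servo_tool:
  commands:
    - {"tx":0,"ty":0,"tz":-0.0005,"spin":0,"gripper":-1}
    - {"tx":0,"ty":0,"tz":0,"spin":0,"gripper":1}
    - {"tx":0,"ty":0,"tz":0,"spin":0,"gripper":1}
    - {"tx":0,"ty":0,"tz":0,"spin":0,"gripper":1}
    - {"tx":0,"ty":0,"tz":-0.03,"spin":0,"gripper":1}
    - {"tx":0,"ty":0,"tz":-0.05,"spin":0,"gripper":1}
    - {"tx":0,"ty":0,"tz":-0.04,"spin":0,"gripper":1}
    - {"tx":0,"ty":0,"tz":-0.02,"spin":0,"gripper":1}

```text
t: 24.38
ee_pos: [0.6103, 0.1946, 0.2085]
eef_rot: [[0.006, 1.0, -0.003], [1.0, -0.006, -0.005], [-0.005, -0.003, -1.0]]
wrist_force: [-0.4, 0.4, -0.4]
width: 1.001
```

```bash
python3 w.py pics/w9.png .118
```

```text
[0.61128398 0.19488203 0.21072771] [-6.61767205e-05 -3.72029089e-03 -9.99993078e-01]
[326.02724214 243.26157937]
```

View pics/w9.png

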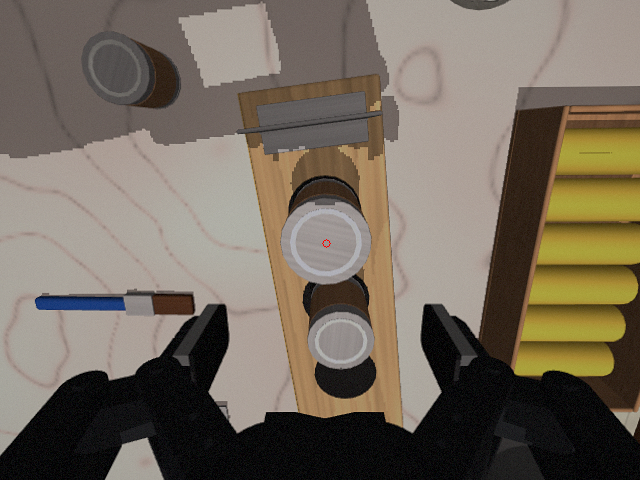

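The largest tin is on the pad by the stop, lid centre (326,241), and the projected pad centre agrees. Last is tin_small at (0.450, 0.317).

Emit:
servo_tool:
  commands:
    - {"tx":0.012,"ty":-0.015,"tz":0,"spin":0,"gripper":1}
    - {"tx":0.022,"ty":-0.03,"tz":0,"spin":0,"gripper":1}
    - {"tx":0.025,"ty":-0.035,"tz":0,"spin":0,"gripper":1}
    - {"tx":0.025,"ty":-0.035,"tz":0,"spin":0,"gripper":1}
    - {"tx":0.02,"ty":-0.025,"tz":0,"spin":0,"gripper":1}
    - {"tx":0.012,"ty":-0.012,"tz":0,"spin":0,"gripper":1}
    - {"tx":0.003,"ty":-0.004,"tz":0,"spin":0,"gripper":1}
    - {"tx":0,"ty":0,"tz":0,"spin":0,"gripper":1}

```text
t: 25.42
ee_pos: [0.445, 0.3184, 0.2033]
eef_rot: [[0.006, 1.0, -0.008], [1.0, -0.006, -0.008], [-0.008, -0.008, -1.0]]
wrist_force: [0.4, -0.4, 0.0]
width: 0.998
```

```bash
python3 w.py pics/w10.png .062
```

```text
[0.44522661 0.31827347 0.20326637] [-0.00794584 -0.00761158 -0.99993946]
[325.92609891 224.36058489]
```

View pics/w10.png

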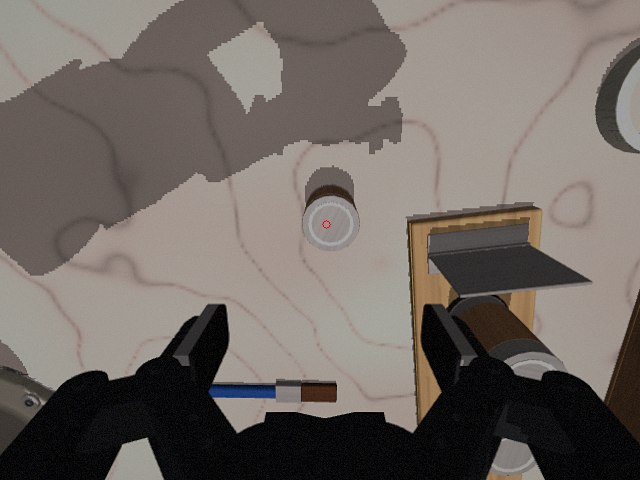

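Lid centre at (330,222), so +3–4 mm in x, then descend.

Emit:
servo_tool:
  commands:
    - {"tx":0,"ty":0.004,"tz":0.015,"spin":0,"gripper":1}
    - {"tx":0,"ty":0,"tz":0.025,"spin":0,"gripper":1}
    - {"tx":0,"ty":0,"tz":0.025,"spin":0,"gripper":1}
    - {"tx":0,"ty":0,"tz":0.025,"spin":0,"gripper":1}
    - {"tx":0,"ty":0,"tz":0.015,"spin":0,"gripper":1}
    - {"tx":0,"ty":0,"tz":0.007,"spin":0,"gripper":1}

```text
t: 26.22
ee_pos: [0.4529, 0.3142, 0.0843]
eef_rot: [[0.012, 1.0, -0.007], [1.0, -0.012, -0.008], [-0.008, -0.007, -1.0]]
wrist_force: [-1.0, -0.0, 0.1]
width: 1.002
```

Emit:
servo_tool:
  commands:
    - {"tx":0.003,"ty":-0.003,"tz":0.005,"spin":0,"gripper":1}
    - {"tx":0,"ty":0,"tz":0.014,"spin":0,"gripper":1}
    - {"tx":0,"ty":0,"tz":0.015,"spin":0,"gripper":1}
    - {"tx":0,"ty":0,"tz":0.014,"spin":0,"gripper":1}
    - {"tx":0,"ty":0,"tz":0.01,"spin":0,"gripper":1}
    - {"tx":0,"ty":0,"tz":0.004,"spin":0,"gripper":1}
    - {"tx":0,"ty":0,"tz":0,"spin":0,"gripper":1}

```text
t: 27.1
ee_pos: [0.4501, 0.3174, 0.0185]
eef_rot: [[0.012, 1.0, -0.006], [1.0, -0.012, -0.007], [-0.007, -0.006, -1.0]]
wrist_force: [-0.3, 0.1, 0.7]
width: 1.002
```

Emit:
servo_tool:
  commands:
    - {"tx":0,"ty":0,"tz":0,"spin":0,"gripper":-1}
    - {"tx":0,"ty":0,"tz":0,"spin":0,"gripper":-1}
    - {"tx":0,"ty":0,"tz":0,"spin":0,"gripper":-1}
    - {"tx":0,"ty":0,"tz":0,"spin":0,"gripper":-1}
    - {"tx":0,"ty":0,"tz":0,"spin":0,"gripper":-1}
    - {"tx":0,"ty":0,"tz":0,"spin":0,"gripper":-1}
  force: 35

```text
t: 27.85
ee_pos: [0.4507, 0.3178, 0.0196]
eef_rot: [[0.012, 1.0, -0.004], [1.0, -0.012, -0.006], [-0.006, -0.004, -1.0]]
wrist_force: [-0.3, 0.0, -1.7]
width: 0.574
```

Gripped (width 0.574, about 49 mm). Lifting clear of the placed tins.

Emit:
servo_tool:
  commands:
    - {"tx":0,"ty":0,"tz":-0.015,"spin":0,"gripper":-1}
    - {"tx":0,"ty":0,"tz":-0.04,"spin":0,"gripper":-1}
    - {"tx":0,"ty":0,"tz":-0.05,"spin":0,"gripper":-1}
    - {"tx":0,"ty":0,"tz":-0.05,"spin":0,"gripper":-1}
    - {"tx":0,"ty":0,"tz":-0.025,"spin":0,"gripper":-1}
    - {"tx":-0.02,"ty":0.01,"tz":-0.01,"spin":0,"gripper":-1}
    - {"tx":-0.04,"ty":0.02,"tz":0,"spin":0,"gripper":-1}
    - {"tx":-0.04,"ty":0.02,"tz":0,"spin":0,"gripper":-1}

```text
t: 28.85
ee_pos: [0.5007, 0.2185, 0.2244]
eef_rot: [[0.007, 1.0, 0.001], [1.0, -0.007, -0.003], [-0.003, 0.001, -1.0]]
wrist_force: [0.9, -0.1, -1.5]
width: 0.58
```

Remaining: dx 0.133, dy −0.223.

Emit:
servo_tool:
  commands:
    - {"tx":-0.04,"ty":0.023,"tz":0,"spin":0,"gripper":-1}
    - {"tx":-0.04,"ty":0.023,"tz":0,"spin":0,"gripper":-1}
    - {"tx":-0.04,"ty":0.023,"tz":0,"spin":0,"gripper":-1}
    - {"tx":-0.04,"ty":0.023,"tz":0,"spin":0,"gripper":-1}
    - {"tx":-0.03,"ty":0.018,"tz":0,"spin":0,"gripper":-1}
    - {"tx":-0.018,"ty":0.01,"tz":0,"spin":0,"gripper":-1}
    - {"tx":-0.006,"ty":0.004,"tz":0,"spin":0,"gripper":-1}
    - {"tx":0,"ty":0,"tz":0,"spin":0,"gripper":-1}

```text
t: 29.85
ee_pos: [0.6261, -0.0054, 0.233]
eef_rot: [[0.01, 1.0, 0.007], [1.0, -0.01, -0.001], [-0.001, 0.007, -1.0]]
wrist_force: [-0.7, -0.1, -1.4]
width: 0.579
```

Emit:
servo_tool:
  commands:
    - {"tx":0,"ty":0.006,"tz":0.015,"spin":0,"gripper":-1}
    - {"tx":0,"ty":0,"tz":0.035,"spin":0,"gripper":-1}
    - {"tx":0,"ty":0,"tz":0.035,"spin":0,"gripper":-1}
    - {"tx":0,"ty":0,"tz":0.03,"spin":0,"gripper":-1}
    - {"tx":0,"ty":0,"tz":0.018,"spin":0,"gripper":-1}
    - {"tx":0,"ty":0,"tz":0.01,"spin":0,"gripper":-1}
    - {"tx":0,"ty":0,"tz":0.005,"spin":0,"gripper":-1}
    - {"tx":0,"ty":0,"tz":0,"spin":0,"gripper":-1}

```text
t: 30.85
ee_pos: [0.6327, 0.001, 0.078]
eef_rot: [[0.003, 1.0, 0.007], [1.0, -0.003, 0.0], [0.0, 0.007, -1.0]]
wrist_force: [0.1, -0.0, -1.7]
width: 0.576
```

```bash
python3 w.py pics/w11.png .11
```

```text
[0.63296506 0.00090732 0.07834621] [ 7.38784144e-03  2.10568089e-04 -9.99972687e-01]
[325.34005937 347.47424763]
```

View pics/w11.png

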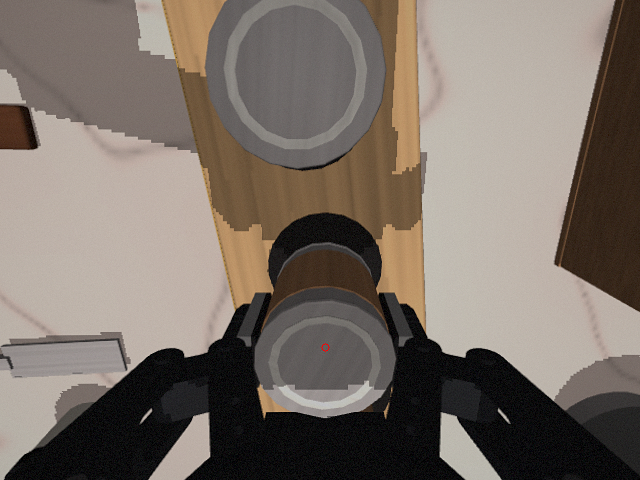

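Tin over the third pad, in line with it (both at column ~325). I correct y by −5 mm and lower it.

Emit:
servo_tool:
  commands:
    - {"tx":-0.005,"ty":0,"tz":0.006,"spin":0,"gripper":-1}
    - {"tx":0,"ty":0,"tz":0.01,"spin":0,"gripper":-1}
    - {"tx":0,"ty":0,"tz":0.009,"spin":0,"gripper":-1}
    - {"tx":0,"ty":0,"tz":0.006,"spin":0,"gripper":-1}
    - {"tx":0,"ty":0,"tz":0.003,"spin":0,"gripper":-1}
    - {"tx":0,"ty":0,"tz":0,"spin":0,"gripper":-1}

```text
t: 31.65
ee_pos: [0.6341, -0.0047, 0.0432]
eef_rot: [[0.004, 1.0, 0.01], [1.0, -0.004, 0.0], [0.0, 0.01, -1.0]]
wrist_force: [-0.6, 0.2, -1.6]
width: 0.578
```

Emit:
servo_tool:
  commands:
    - {"tx":0,"ty":0,"tz":0.002,"spin":0,"gripper":-1}
    - {"tx":0,"ty":0,"tz":0.001,"spin":0,"gripper":-1}
    - {"tx":0,"ty":0,"tz":0.0005,"spin":0,"gripper":-1}
    - {"tx":0,"ty":0,"tz":0,"spin":0,"gripper":-1}

```text
t: 32.15
ee_pos: [0.6347, -0.0047, 0.0401]
eef_rot: [[0.004, 1.0, 0.011], [1.0, -0.004, 0.0], [0.0, 0.011, -1.0]]
wrist_force: [-0.0, 1.1, -0.3]
width: 0.575
```

Emit:
servo_tool:
  commands:
    - {"tx":0,"ty":0,"tz":0.0005,"spin":0,"gripper":-1}
    - {"tx":0,"ty":0,"tz":0,"spin":0,"gripper":1}
    - {"tx":0,"ty":0,"tz":0,"spin":0,"gripper":1}
    - {"tx":0,"ty":0,"tz":0,"spin":0,"gripper":1}
    - {"tx":0,"ty":0,"tz":0,"spin":0,"gripper":1}
    - {"tx":0,"ty":0,"tz":-0.03,"spin":0,"gripper":1}
    - {"tx":0,"ty":0,"tz":-0.05,"spin":0,"gripper":1}
    - {"tx":0,"ty":0,"tz":-0.05,"spin":0,"gripper":1}

```text
t: 33.15
ee_pos: [0.6307, -0.0046, 0.1688]
eef_rot: [[0.004, 1.0, 0.003], [1.0, -0.004, 0.0], [0.0, 0.003, -1.0]]
wrist_force: [0.9, -0.3, -0.1]
width: 1.0
```

Emit:
servo_tool:
  commands:
    - {"tx":0,"ty":-0.02,"tz":-0.03,"spin":0,"gripper":1}
    - {"tx":0,"ty":-0.04,"tz":-0.02,"spin":0,"gripper":1}
    - {"tx":0,"ty":-0.05,"tz":0,"spin":0,"gripper":1}
    - {"tx":0,"ty":-0.05,"tz":0,"spin":0,"gripper":1}
    - {"tx":0,"ty":-0.05,"tz":0,"spin":0,"gripper":1}
    - {"tx":0,"ty":-0.03,"tz":0,"spin":0,"gripper":1}
    - {"tx":0,"ty":0,"tz":0,"spin":0,"gripper":1}

```text
t: 34.02
ee_pos: [0.3861, -0.0038, 0.223]
eef_rot: [[0.004, 1.0, 0.015], [1.0, -0.004, 0.0], [0.0, 0.015, -1.0]]
wrist_force: [0.2, -0.3, -0.1]
width: 1.0
```

Run:
```python
from h import *
print(manip.state()['ee_pos'],manip.state()['t'])
a=manip.grab_frame("top")[:,:,::-1].copy();b=manip.grab_frame("scene")[:,:,::-1]
cv2.imwrite('pics/top9_raw.png',a)
c=cam('top')
o=cv2.resize(a[120:320,100:520],(840//1,400))[:, :800]
for x,y,z in [(.610,.1936,.118),(.6217,.0945,.1),(.6334,-.0046,.082),(.6449,-.1038,.066),(.4458,-.1581,.052)]:
    q=proj(c,[[x,y,z]])[0];print(q);cv2.circle(o,(int((q[0]-100)*2),int((q[1]-120)*2)),3,(0,0,255),1)
cv2.imwrite('pics/top9.png',o);cv2.imwrite('pics/scene9.png',b)
```

```text
[ 0.38608006 -0.00375118  0.2229901 ] 34.025
[199.7155892  193.41178873]
[262.63051236 185.60478045]
[323.54015447 178.27702673]
[382.01960045 171.36381909]
[417.39060769 288.07236371]
```

View pics/top9.png

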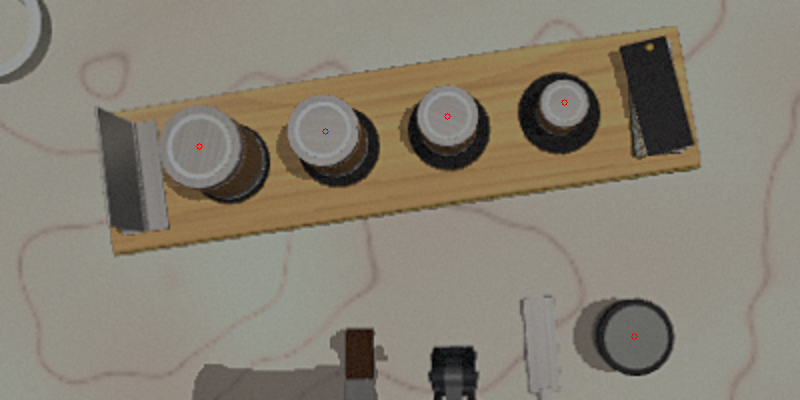

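View pics/scene9.png

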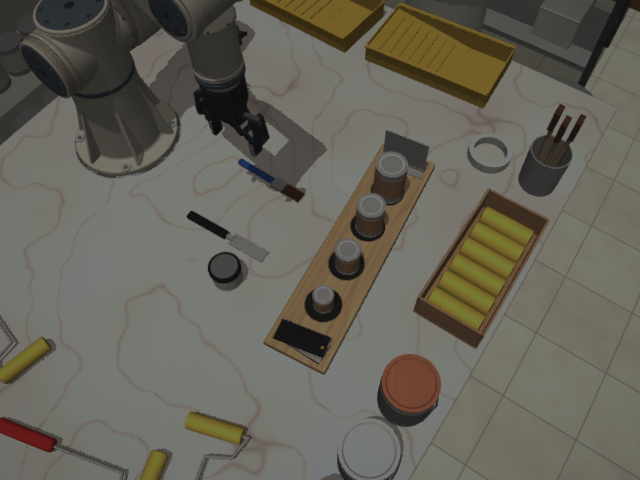

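In both views all four tins stand upright on their pads in descending order from the stop. Each expected lid centre falls on its lid within a pixel or so (about 3 mm), the tub is unmoved at (417,288), and the arm is clear.

```bash
python3 -c "
from bench import manip
print(manip.finish_job())"
```

```text
the job is handed in; nothing more can be done
None
```

All four tins are on the display board, upright and in order from the steel end stop: largest, second largest, third largest, then smallest by the fan deck. I handed the job in at about 34 s of the 102 s allowed; it reported no verdict.

- **Placement:** in the last top view, each expected lid centre fell within about a pixel (roughly 3 mm) of the lid. The scene view showed the same order, with every tin standing upright.
- **Tub:** it appeared at its starting place in the last top view, and the arm was clear of everything.
- **Contact force:** the largest tin met its pad with a brief push, about 22 N read at the wrist, well under the 40 N and 120 N limits. The other set-downs were soft.
- **Tool tilt:** the tool leaned by up to about 0.04 rad on the approach to the second-largest tin, and by about 0.016 rad or less while carrying any tin. The last pictures show no lean.

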